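Push a brass slug under the drop box's spring flap

ROBOT

A 6-joint arm with a two-finger parallel gripper is mounted at the origin on the work surface. World frame = base frame: x ahead of the robot, y to its left, z up, the work surface at z = 0. Lengths are in m, angles in rad, forces in N, time in s.
With the tool pointing down it reaches from about 0.3 to 0.75 m from the base axis. Payload 8.5 kg.
Tool frame: the origin (TCP) lies on the centre line of the jaws, within the pads' length; the fingertips stand 22 mm ahead of it and the grasp point (between the pads) lies 3 mm ahead of it (env.finger_overhang is the distance from the TCP to the fingertips, in m); z points along the fingers, y is the direction in which the jaws open and shut (so a half turn about z gives the same grasp; the last joint's range is limited). The gripper opens to 88 mm and grips with 3 to 60 N. Pads are 18 mm wide; open, the fingers measure 123 mm over their backs; the gripper's body (75 mm by 187 mm) begins 45 mm behind the grasp point.
Start: joints at [-1.316, 0.381, 1.297, -0, 1.464, -0.215], TCP at [0.249, -0.49, 0.261] pointing down, gripper open.
Joint ranges: [-3.11, 3.11], [-0.89, 2.33], [0.22, 2.48], [-1.42, 4.56], [0.17, 2.85], [-2.88, 2.88]. Speed limits (rad/s): [2.39, 2.39, 3.14, 3.14, 3.14, 3.14].

INTERFACE

Orientations are given as a unit quaternion [w, x, y, z].
In Python, from plant import env gives the robot as it stands.
- The arm moves only by the tool send_rows, never from a script. Its argument "steps" is a list of rows, each an object of numbers: "dx", "dy", "dz": the shift along the tool's x, y, z in mm; "rx", "ry", "rz": the turn, a rotation vector about the tool's x, y, z in degrees; "gripper": the opening in per cent of the stroke, from 0 (shut) to 100 (fully open). A call has 1 to 12 rows; each row is the pose to reach, as a shift and turn from the pose measured when the call began, along the tool's axes at that moment; what a row does not reach only later rows make up. A row lasts 1/12 s, in which the tool goes at most 41.7 mm and 7.16 degrees, less where a joint would pass 70% of its speed; a pose out of reach is approached as far as the arm can. A call with a gripper value outside its range is refused whole. The fingers move at their own pace and stop on an object; "squeeze" is the grip in N (left out, the last holds). Time passes only in rows, so rows that repeat a pose let the fingers close. It gives the time, the measured TCP pose, the force and the opening at its end, in the units of the state.
- env.sense(): the state, without advancing time (a new reading comes with each control period).
- env.capture(name): name is "scene" or "top"; returns a dict with "color" (384x512x3 uint8, red, green, blue), "range_z" (384x512 float32, m along the optical axis (not along the pixel's ray), 0 where there is no reading), "fx", "fy", "cx", "cy" (pixels), "R" (3x3) and "t" (3): a world point X has camera coordinates R X + t. Camera axes: x right, y down, z forward; pixel columns grow to the right and rows downward; lengths in m; the calibration is good to about 2 mm. A picture is of the moment at which its call begins.
- env.hand_in(): hands the job in, once; it reports no verdict.
The state is a dict: "time": time; "qpos": joint angles; "qd": joint speeds; "tau": joint torques, N m; "position": TCP position; "tcp_rot": TCP orientation; "ft_force": force on the tool from outside, world axes, zero at the start; "torque": the same for the moment, N m; "grip_width": finger opening in m.
Only numpy, scipy, OpenCV 4.12 (cv2) and the standard library are available. Lean on these libraries where they do the work, as an engineer would, in place of code of your own. Each camera call takes 0.05 s, during which the arm holds its last target.

TASK

Post the brass slug into the metal drop box: with one fingertip press the flap's long thumb rail outwards, away from the lane, to hold the spring flap up, and while it is held push the slug along its lane with the other fingertip, under the flap, until it drops through the hole. Then back off and let the flap close fully. Only push: never pick up or lift the slug, and leave the other things on and around the box where they are.

Things in the scene. Friction and masses are not known exactly. Their poses are not given: they have to be found in the camera images.
- dropbox: green drop box fixed to the table, flat steel deck 70 mm above the table: x -125 to +100, y -105 to +75 mm. Origin on the table, under the lane's centre line at the flap's front edge. x runs along the lane into the box (away from the robot within 17 degrees), y left, z up. All x, y below are in this frame. Lane: 49 mm wide between fences 5 mm high, 4 mm thick, x -120 to -2
- mouth (a point): point on the deck at the lane's centre line, under the flap's front edge (box frame 0, 0, 70 mm). Under the flap is the hole in the deck, x +6 to +72, y -25 to +25 mm; the slug tips in once its centre has passed about x = +6 to +12. The box is hollow below, inner floor 8 mm above the table
- flap (a joint): angle of the spring flap, rad: 0 = shut flat over the hole, 0.85 = fully up (stop); its right edge rises. The slug passes under it from about 0.6; shut, it blocks the lane, and pushing the slug at it does not open it. A spring and its weight shut it by 0.1 to 0.2 N m: about 3 to 6 N at the thumb rail
- flap_hinge (a point): point on the flap's hinge axis (8 mm rod along x, left of the lane) at the flap's front edge: box frame 0, +60, 74 mm. The aluminium leaf, 5 mm thick, covers x 0 to +80 and reaches 88 mm from the axis to y = -28 when shut
- rail_mid (a point): mid-length centre of the 6 mm bead on top of the thumb rail, a 3 mm strip rigid with the flap, rising from the hinge rod beside the lane, x -115 to -5. Shut, it leans 49 degrees over towards the lane; pushing it to +y (outwards) raises the flap. At flap angle a the bead is at y = 60 - 42 sin(0.855 - a), height 74 + 42 cos(0.855 - a) mm. A finger may slide along it
- slug_center (a point): centre of the loose brass slug, a plain cylinder 40 mm in diameter, 24 mm high, standing flat in the lane 34 to 62 mm before the flap (centre 82 mm above the table, within 2 mm of the lane's centre line); 0.17 to 0.34 kg. Only to be pushed
- punch: bystander: dark steel doming punch standing on the deck right of the lane, 26 mm across, 40 mm high; origin under its foot
- ferrule: bystander: copper ring lying on the deck right of the flap, 32 mm across, 12 mm high; origin under its centre
- bowl: bystander: copper bowl on the table right of the box, 100 mm across, 45 mm high; origin under its foot
- hammer: bystander: hammer lying on the table left of the box, 240 mm long; origin under its middle
- barend: bystander: steel bar end standing on the table left of the box, 32 mm across, 60 mm high; origin under its foot
- tin: bystander: closed metal tin on the table to the far right of the box, 60 mm across, 85 mm high; origin under its foot
- swage: bystander: wooden doming block on the table to the near right of the box, 60 x 60 x 50 mm; origin under its middle

How it is judged:
On the way, in this order (a step that is already met when the one before it is completed fails the run):
1. a finger holds the flap up while the slug still stands in the lane (value of joint flap above 0.45 rad and contact force between the fingers and flap above 0.3 N and x of slug_center in the frame of dropbox below -0.01 m and z of slug_center in the frame of dropbox above 0.075 m), for 0.2 s.
2. the slug goes in under the flap while a finger holds the flap up (value of joint flap above 0.4 rad and contact force between the fingers and flap above 0.3 N and x of slug_center in the frame of dropbox above 0 m).
At the end, for the whole second after the job is handed in: the slug lies at rest inside the box (its centre below 55 mm above the table, within the box's walls) and the flap is shut (under 0.06 rad) (value of joint flap below 0.06 rad and z of slug_center in the frame of dropbox below 0.055 m and x of slug_center in the frame of dropbox between -0.03 and 0.09 m and y of slug_center in the frame of dropbox between -0.095 and 0.065 m and linear speed of slug below 0.03 m/s); the robot touches nothing.
It fails at once if the slug is lifted off the deck (its centre rises more than 10 mm) (z of slug_center in the frame of dropbox above 0.092 m).
It fails at once if another thing on or around the box is moved more than 20 mm (distance of any of punch, ferrule, bowl, hammer, barend, tin, swage from where it was at the start of the episode above 0.02 m).
It also fails if it takes over 45 s, if anything falls off the work surface, if the arm or the gripper's body presses on something with over 40 N, if the wrist force passes 120 N, or if a joint passes its speed limit or range.

## Working session

There is one attempt and no reset: what is moved stays moved. The work goes in short steps, Python scripts to look and compute and a tool call to move; the robot and the scene stay as the last step left them, time stands still between calls to the robot, and variables do not carry over. Pictures are saved under pics/ and viewed, and the job is handed in when it is done.

Besides the shell and the picture viewer there is one more tool, called after ">>>" as a command line: name --argument value ..., lists and objects as JSON in quotes. send_rows: Moves the arm, as the interface text tells. Its arguments: {"type":"object","properties":{"steps":{"type":"array"},"squeeze":{"type":"number"}},"required":["steps"]}

```bash
mkdir -p pics; ls; python3 - <<'E'
from plant import env
import cv2,numpy as np
print(env.sense(), env.finger_overhang)
for n in ("scene","top"):
    c=env.capture(n); cv2.imwrite(f"pics/{n}0.png",cv2.resize(c["color"][:,:,::-1],(800,600),interpolation=cv2.INTER_CUBIC))
    np.savez(f"{n}0.npz",**c)
    print(n,c["fx"],c["cx"],c["cy"],c["R"],c["t"])
E
```

```text
pics
{'time': 0.0, 'qpos': array([-1.31629055e+00,  3.81199494e-01,  1.29821176e+00, -5.89388572e-06,
        1.46355786e+00, -2.15299727e-01]), 'qd': array([-5.59143378e-05,  3.31261727e-04,  1.05974498e-03,  1.35439200e-03,
       -3.12371218e-04,  1.04453546e-03]), 'tau': array([-4.30795772e-03, -4.37930703e+01, -2.24556684e+01,  7.10919360e-02,
        3.52742267e-02, -1.19368710e-04]), 'position': array([ 0.24893112, -0.49019046,  0.26015238]), 'tcp_rot': array([-6.88042877e-04,  9.72536676e-01,  2.32748663e-01, -1.64198093e-05]), 'ft_force': array([ 0.19819433,  0.72920212, -0.28045685]), 'torque': array([ 0.00437901, -0.01087304,  0.00812724]), 'grip_width': 0.08829199304679917} 0.022
scene 492.89433437251614 251.64975647953912 190.61005606311653 [[ 0.81761483  0.57563259 -0.01237402]
 [ 0.36051598 -0.52858871 -0.76851949]
 [-0.44892563  0.6238919  -0.63970671]] [-0.5007579  -0.11163697  1.3898031 ]
top 361.96069542020433 251.14121924744103 193.398398681409 [[-0.00169249 -0.99997929 -0.00620993]
 [-0.98133655  0.00285499 -0.19227695]
 [ 0.19229069  0.0057686  -0.98132105]] [0.01399549 0.60128462 0.69073875]
```

View pics/scene0.png

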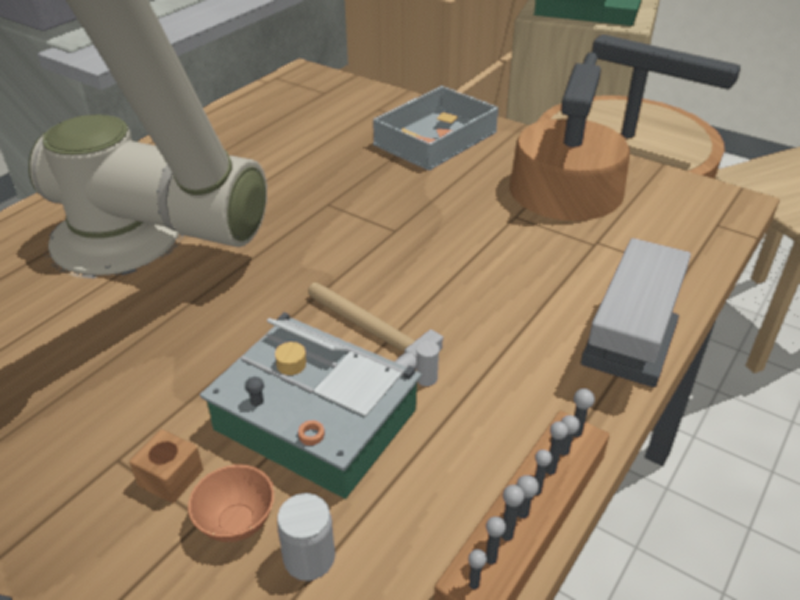

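View pics/top0.png

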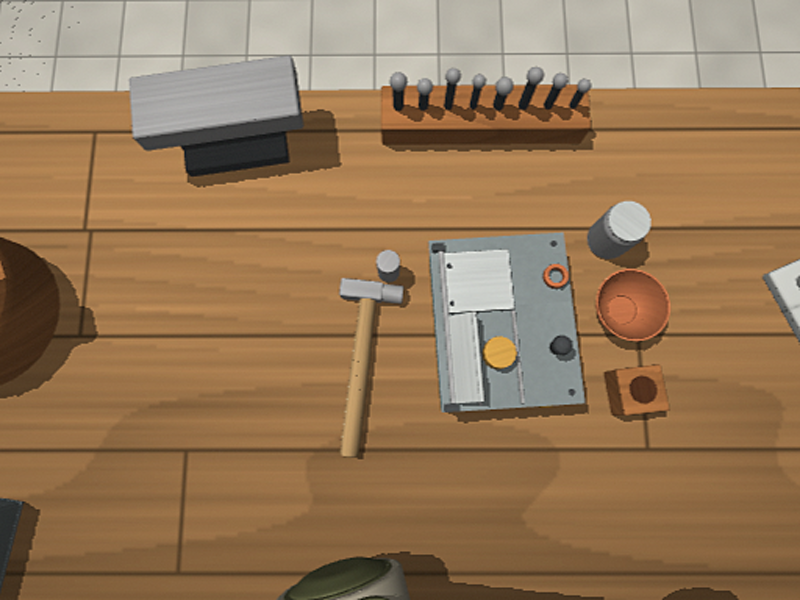

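The top view shows the box at about (430–585, 235–412), the flap at its upper left, the slug at (500,352) and the punch at (561,345). The rail covers the left of the lane. Next I'll fit the box pose from the depth data.

```bash
cat > h.py <<'E'
import numpy as np, cv2
def cloud(c):
    z=c["range_z"]; v,u=np.mgrid[0:z.shape[0],0:z.shape[1]]
    P=np.stack([(u-c["cx"])/c["fx"]*z,(v-c["cy"])/c["fy"]*z,z],-1)
    return (P-c["t"])@c["R"]
def proj(c,X):
    q=np.atleast_2d(X)@c["R"].T+c["t"]
    return np.stack([c["fx"]*q[:,0]/q[:,2]+c["cx"],c["fy"]*q[:,1]/q[:,2]+c["cy"]],-1)
E
python3 - <<'E'
from h import *
for n in ("top","scene"):
    c=dict(np.load(n+"0.npz")); W=cloud(c); ok=c["range_z"]>0
    x,y,z=W[...,0],W[...,1],W[...,2]
    roi=ok&(x>.3)&(x<.7)&(y>-.3)&(y<.15)
    m=roi&(abs(z-.07)<.006)
    k,lab,st,ce=cv2.connectedComponentsWithStats(m.astype(np.uint8))
    i=1+np.argmax(st[1:,4]); mm=(lab==i)
    r=cv2.minAreaRect(W[mm][:,:2].astype(np.float32)*1000)
    print(n,r,np.median(z[mm])); print(cv2.boxPoints(r))
    # slug : z~94, brass colour
    col=c["color"].astype(int); br=roi&(col[...,0]-col[...,2]>60)&(z>.085)&(z<.1)
    print("slug",br.sum(),W[br].mean(0), np.median(z[br]), (x[br].min()+x[br].max())/2,(y[br].min()+y[br].max())/2)
    t=roi&(z<.02); print("table z",np.median(z[t]))
c=dict(np.load("top0.npz"))
cv2.imwrite("pics/topcrop.png",cv2.resize(c["color"][140:275,260:435,::-1],None,fx=4.4,fy=4.4,interpolation=cv2.INTER_CUBIC))
c=dict(np.load("scene0.npz"))
cv2.imwrite("pics/scenecrop.png",cv2.resize(c["color"][190:330,120:300,::-1],None,fx=4.2,fy=4.2,interpolation=cv2.INTER_CUBIC))
E
```

```text
top ((576.6349487304688, -132.4737548828125), (225.5684051513672, 180.7992706298828), 3.4767005443573) 0.07068245274462798
[[ 458.57626   -49.080025]
 [ 469.54037  -229.54655 ]
 [ 694.6936   -215.8675  ]
 [ 683.7295    -35.400955]]
slug 333 [ 0.53159748 -0.12031349  0.09446332] 0.0946852930917671 0.5789568024773375 -0.14706038911505365
table z 0.0005753663196464251
scene ((575.5379638671875, -132.56341552734375), (227.5527801513672, 182.4033660888672), 3.605156660079956) 0.07079096640621182
[[ 456.25192  -48.69651]
 [ 467.72153 -230.73892]
 [ 694.824   -216.43033]
 [ 683.3544   -34.38791]]
slug 250 [ 0.53498503 -0.12416854  0.09356929] 0.09430890551893151 0.5795387020014096 -0.14920902521868346
table z 0.0010234949938296694
```

```bash
cat >> h.py <<'E'
th=np.deg2rad(3.5); Rb=np.array([[np.cos(th),-np.sin(th)],[np.sin(th),np.cos(th)]])
O=np.array([.5762,-.1325])-Rb@np.array([-.0125,-.015])
def tobox(p): return (np.asarray(p)[...,:2]-O)@Rb*1000
def toworld(b): return O+Rb@(np.asarray(b)/1000)
E
python3 - <<'E'
from h import *
print("O",O)
for n in ("top","scene"):
    c=dict(np.load(n+"0.npz")); W=cloud(c); ok=c["range_z"]>0
    B=np.dstack([tobox(W),W[...,2]*1000])
    hsv=cv2.cvtColor(c["color"],cv2.COLOR_RGB2HSV)
    m=ok&(abs(B[...,0]+50)<35)&(abs(B[...,1])<28)&(B[...,2]>88)&(B[...,2]<98)&(hsv[...,1]>90)
    p=B[m][:,:2].astype(np.float32); print(n,"slug",m.sum(),cv2.minEnclosingCircle(p),p.mean(0))
    m=ok&(B[...,0]<-20)&(B[...,0]>-110)&(B[...,1]<-32)&(B[...,1]>-103)&(B[...,2]>78)
    p=B[m]; print("punch",m.sum(),p.mean(0),p.min(0),p.max(0))
    m=ok&(B[...,0]<-10)&(B[...,0]>-110)&(B[...,1]>15)&(B[...,1]<45)&(B[...,2]>97)
    p=B[m]; print("rail",len(p),p.mean(0),p.min(0),p.max(0))
    print(np.polyfit(p[:,0],p[:,1],1))
    # flap leaf
    m=ok&(B[...,0]>-5)&(B[...,0]<90)&(B[...,1]>-35)&(B[...,1]<65)&(B[...,2]>74.5)
    p=B[m]; print("flap",len(p),np.percentile(p,2,axis=0),np.percentile(p,98,axis=0))
E
```

```text
O [ 0.58776096 -0.11676487]
top slug 324 ((-56.05778121948242, -0.1721099317073822), 19.75874900817871) [-56.58112     -0.17473824]
punch 143 [-53.92938074 -73.64848563 105.76921344] [-65.47948579 -87.13334837  78.0752252 ] [-42.76862068 -63.83273197 112.45461824]
rail 327 [-60.50814454  31.62884739 101.93558305] [-109.92275243   25.64887751   97.03881448] [-10.48506488  39.11865648 108.02837412]
[1.37570840e-04 3.16371715e+01]
flap 1741 [  0.9615975  -25.40386112  74.90631718] [79.21276869 62.94328772 79.99853527]
scene slug 228 ((-53.66009521484375, -0.7595087289810181), 21.73918914794922) [-54.425564   -2.9639485]
punch 165 [-49.82950331 -79.74273857  99.97408234] [-64.22336115 -88.00665668  78.62977413] [-40.54039142 -66.3406605  112.72941881]
rail 120 [-59.88708208  27.78481493 103.72768708] [-109.61336681   23.39293842   97.16588537] [-11.45577885  37.4828198  107.89519972]
[-6.07060460e-03  2.74212641e+01]
flap 1327 [  0.58700927 -27.2838429   74.80089983] [79.72849733 60.83636867 80.39425438]
```

View pics/topcrop.png

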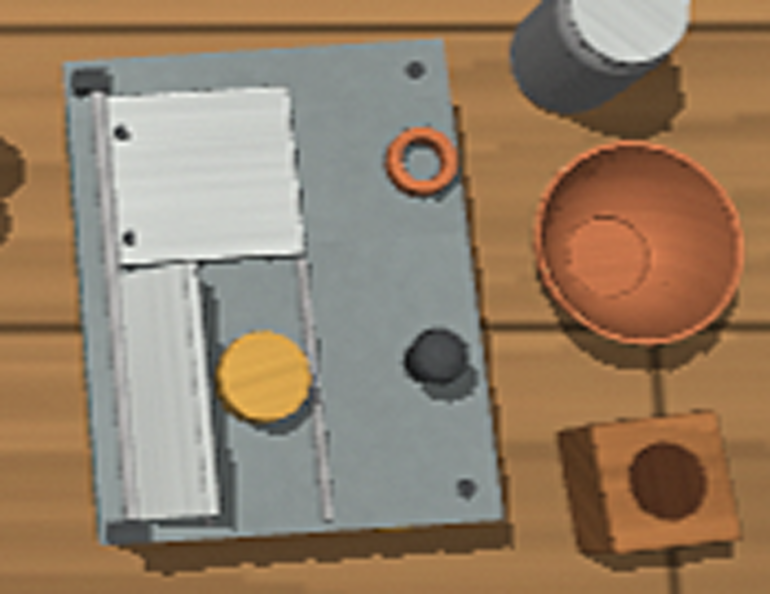

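View pics/scenecrop.png

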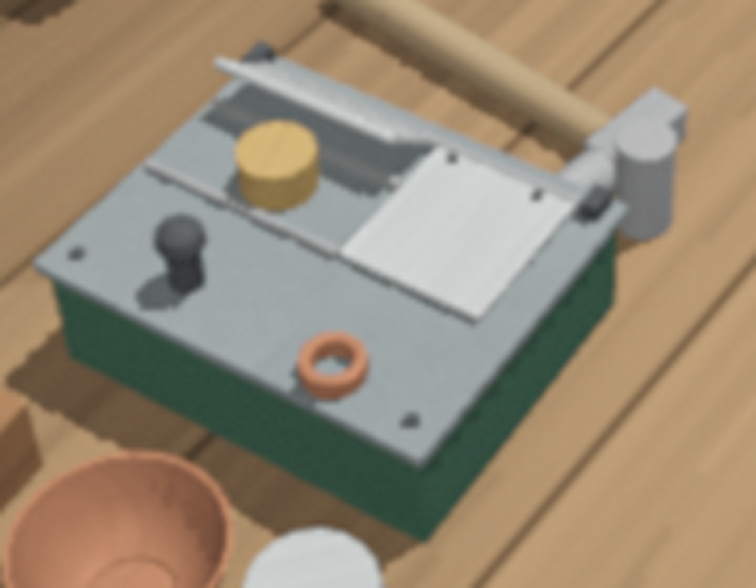

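The box frame has its origin at world (0.588, −0.117) with a yaw of 3.5°. In that frame the slug is at (−55.5, −0.3) and the punch at (−53, −76), and the flap is shut. I'll approach above the lane behind the slug, with the jaws along box y.

```bash
cat >> h.py <<'E'
from scipy.spatial.transform import Rotation as Rn
def plan(env,bx,by,tipz):
    s=env.sense(); q=s["tcp_rot"]; R=Rn.from_quat(q,scalar_first=True)
    t=np.r_[toworld([bx,by]),(tipz+22)/1000]
    Rt=Rn.from_matrix(np.column_stack([np.r_[Rb[:,0],0],-np.r_[Rb[:,1],0],[0,0,-1]]))
    print("t %.2f box xy"%s["time"],tobox(s["position"]).round(1),"tipz",round(s["position"][2]*1000-22,1),"w",round(s["grip_width"]*1000,1),"F",s["ft_force"].round(1))
    print(" shift mm",(R.inv().apply(t-s["position"])*1000).round(1),"rot deg",np.rad2deg((R.inv()*Rt).as_rotvec()).round(2))
E
python3 -c "
from plant import env
from h import *
plan(env,-92,-14,160)"
```

```text
t 0.10 box xy [-361.  -352.1] tipz 238.2 w 87.8 F [ 0.7 -1.  -0.4]
 shift mm [ 381.2 -203.2   78.6] rot deg [-0.07 -0.   23.42]
```

>>> send_rows --steps '[{"dx": 32, "dy": -17, "dz": 0, "rz": 2, "gripper": 30}, {"dx": 64, "dy": -34, "dz": 0, "rz": 4, "gripper": 30}, {"dx": 96, "dy": -51, "dz": 5, "rz": 6, "gripper": 30}, {"dx": 128, "dy": -68, "dz": 10, "rz": 8, "gripper": 30}, {"dx": 160, "dy": -85, "dz": 15, "rz": 10, "gripper": 30}, {"dx": 192, "dy": -102, "dz": 20, "rz": 12, "gripper": 30}, {"dx": 224, "dy": -119, "dz": 28, "rz": 14, "gripper": 30}, {"dx": 256, "dy": -136, "dz": 36, "rz": 16, "gripper": 30}, {"dx": 288, "dy": -153, "dz": 44, "rz": 18, "gripper": 30}, {"dx": 320, "dy": -170, "dz": 52, "rz": 20, "gripper": 30}, {"dx": 350, "dy": -187, "dz": 60, "rz": 22, "gripper": 30}, {"dx": 381, "dy": -203, "dz": 68, "rz": 23.5, "gripper": 30}]' --squeeze 60

```text
validation failed for argument at $.st...
```

```bash
python3 -c "
from plant import env
from h import *
plan(env,-92,-14,80)"
```

```text
t 0.10 box xy [-361.  -352.1] tipz 238.2 w 87.8 F [ 0.7 -1.  -0.4]
 shift mm [ 381.2 -203.1  158.6] rot deg [-0.07 -0.   23.42]
```

The call was refused, possibly because every field is required in each row. I'll try a single small row with all of them.

>>> send_rows --steps '[{"dx": 30, "dy": -16, "dz": 0, "rx": 0, "ry": 0, "rz": 2, "gripper": 30}]' --squeeze 60

```text
time: 0.18
position: [0.2666, -0.4651, 0.2593]
tcp_rot: [-0.001, 0.977, 0.214, -0.001]
ft_force: [-0.5, 0.4, -0.2]
grip_width: 0.0832
```

```bash
python3 -c "
from plant import env
from h import *
plan(env,-92,-14,160)"
```

```text
t 0.18 box xy [-341.8 -328.1] tipz 237.3 w 83.2 F [-0.5  0.4 -0.2]
 shift mm [ 346.5 -202.4   77.3] rot deg [-0.07  0.06 21.19]
```

>>> send_rows --steps '[{"dx": 29, "dy": -17, "dz": 0, "rx": 0, "ry": 0, "rz": 2, "gripper": 30}, {"dx": 58, "dy": -34, "dz": 0, "rx": 0, "ry": 0, "rz": 4, "gripper": 30}, {"dx": 87, "dy": -51, "dz": 0, "rx": 0, "ry": 0, "rz": 6, "gripper": 30}, {"dx": 116, "dy": -68, "dz": 5, "rx": 0, "ry": 0, "rz": 8, "gripper": 30}, {"dx": 145, "dy": -85, "dz": 10, "rx": 0, "ry": 0, "rz": 10, "gripper": 30}, {"dx": 174, "dy": -102, "dz": 20, "rx": 0, "ry": 0, "rz": 12, "gripper": 30}, {"dx": 203, "dy": -119, "dz": 30, "rx": 0, "ry": 0, "rz": 14, "gripper": 30}, {"dx": 232, "dy": -136, "dz": 40, "rx": 0, "ry": 0, "rz": 16, "gripper": 30}, {"dx": 261, "dy": -153, "dz": 50, "rx": 0, "ry": 0, "rz": 18, "gripper": 30}, {"dx": 290, "dy": -170, "dz": 60, "rx": 0, "ry": 0, "rz": 20, "gripper": 30}, {"dx": 319, "dy": -187, "dz": 68, "rx": 0, "ry": 0, "rz": 21, "gripper": 30}, {"dx": 346, "dy": -202, "dz": 77, "rx": 0, "ry": 0, "rz": 21, "gripper": 30}]' --squeeze 60

```text
time: 1.18
position: [0.4972, -0.1351, 0.1817]
tcp_rot: [-0.001, 0.999, 0.032, -0.001]
ft_force: [-0.2, -0.1, 0.9]
grip_width: 0.0263
```

```bash
python3 -c "
from plant import env
from h import *
plan(env,-92,-14,80)"
```

```text
t 1.18 box xy [-91.6 -12.8] tipz 159.7 w 26.3 F [-0.2 -0.1  0.9]
 shift mm [-0.3  1.3 79.7] rot deg [-0.07  0.09  0.15]
```

>>> send_rows --steps '[{"dx": 0, "dy": 1, "dz": 12, "rx": 0, "ry": 0, "rz": 0, "gripper": 30}, {"dx": 0, "dy": 1, "dz": 24, "rx": 0, "ry": 0, "rz": 0, "gripper": 30}, {"dx": 0, "dy": 1, "dz": 36, "rx": 0, "ry": 0, "rz": 0, "gripper": 30}, {"dx": 0, "dy": 1, "dz": 40, "rx": 0, "ry": 0, "rz": 0, "gripper": 30}, {"dx": 0, "dy": 1, "dz": 40, "rx": 0, "ry": 0, "rz": 0, "gripper": 30}]' --squeeze 60

```text
time: 1.6
position: [0.4967, -0.1358, 0.1408]
tcp_rot: [-0.001, 0.999, 0.032, -0.002]
ft_force: [-0.3, -0.2, -0.1]
grip_width: 0.0263
```

```bash
cat > pic.py <<'E'
import sys
from plant import env
from h import *
k=sys.argv[1]
c=env.capture("scene"); a=cv2.resize(c["color"][170:340,110:310,::-1],None,fx=3.5,fy=3.5,interpolation=cv2.INTER_CUBIC)
cv2.imwrite(f"pics/s{k}.png",a)
c=env.capture("top"); a=cv2.resize(c["color"][130:290,250:440,::-1],None,fx=3.5,fy=3.5,interpolation=cv2.INTER_CUBIC)
cv2.imwrite(f"pics/t{k}.png",a)
E
python3 pic.py 1; python3 -c "
from plant import env
from h import *
plan(env,-92,-14,80)"
```

```text
t 1.70 box xy [-91.5 -13.9] tipz 120.1 w 26.3 F [ 0.2 -0.4 -0.2]
 shift mm [-0.4  0.1 40.1] rot deg [-0.06  0.08  0.13]
```

View pics/s1.png

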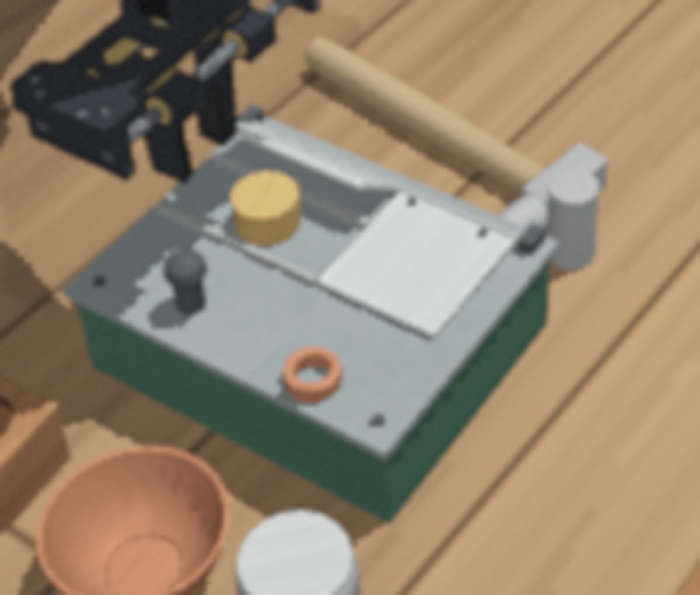

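View pics/t1.png

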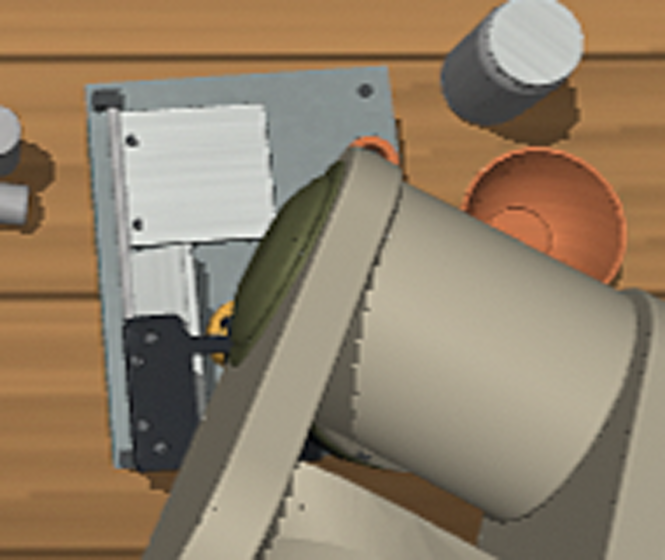

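The scene view shows both fingers behind the slug, with their tips near (180,170) and (215,140). They are inside the rail and clear of it, so I'll descend.

>>> send_rows --steps '[{"dx": 0, "dy": 0, "dz": 10, "rx": 0, "ry": 0, "rz": 0, "gripper": 30}, {"dx": 0, "dy": 0, "dz": 20, "rx": 0, "ry": 0, "rz": 0, "gripper": 30}, {"dx": 0, "dy": 0, "dz": 30, "rx": 0, "ry": 0, "rz": 0, "gripper": 30}, {"dx": 0, "dy": 0, "dz": 38, "rx": 0, "ry": 0, "rz": 0, "gripper": 30}, {"dx": 0, "dy": 0, "dz": 38, "rx": 0, "ry": 0, "rz": 0, "gripper": 30}]' --squeeze 60

```text
time: 2.12
position: [0.4968, -0.1362, 0.1034]
tcp_rot: [-0.001, 1.0, 0.032, -0.001]
ft_force: [0.7, 0.2, -0.9]
grip_width: 0.0262
```

```bash
python3 pic.py 2; python3 -c "
from plant import env
from h import *
plan(env,-92,21,82)"
```

```text
t 2.22 box xy [-91.4 -14.1] tipz 82.5 w 26.4 F [ 0.5 -0.5 -0.4]
 shift mm [ -0.5 -35.1   0.6] rot deg [-0.05  0.06  0.12]
```

View pics/s2.png

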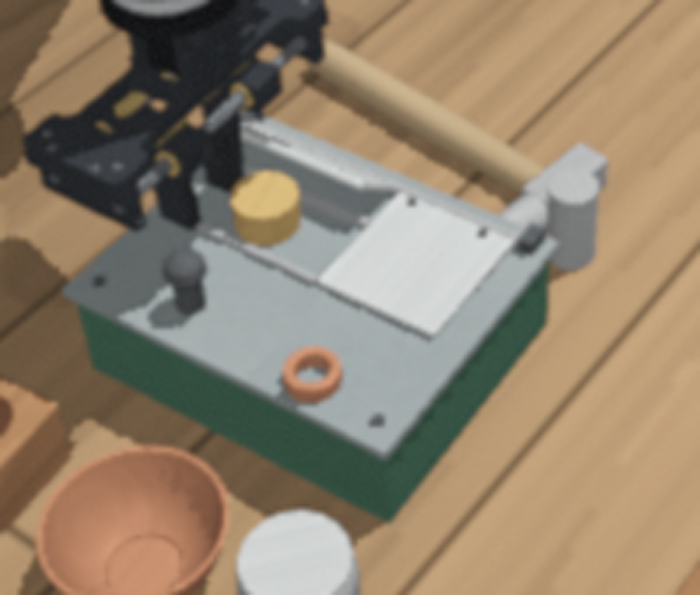

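The fingers are down, with their tips at z≈82 and the slug untouched. Next I'll move outwards to raise the flap.

>>> send_rows --steps '[{"dx": 0, "dy": -4, "dz": 0, "rx": 0, "ry": 0, "rz": 0, "gripper": 30}, {"dx": 0, "dy": -8, "dz": 0, "rx": 0, "ry": 0, "rz": 0, "gripper": 30}, {"dx": 0, "dy": -12, "dz": 0, "rx": 0, "ry": 0, "rz": 0, "gripper": 30}, {"dx": 0, "dy": -16, "dz": 0, "rx": 0, "ry": 0, "rz": 0, "gripper": 30}, {"dx": 0, "dy": -20, "dz": 0, "rx": 0, "ry": 0, "rz": 0, "gripper": 30}, {"dx": 0, "dy": -24, "dz": 0, "rx": 0, "ry": 0, "rz": 0, "gripper": 30}, {"dx": 0, "dy": -28, "dz": 0, "rx": 0, "ry": 0, "rz": 0, "gripper": 30}, {"dx": 0, "dy": -31, "dz": 0, "rx": 0, "ry": 0, "rz": 0, "gripper": 30}, {"dx": 0, "dy": -34, "dz": 0, "rx": 0, "ry": 0, "rz": 0, "gripper": 30}, {"dx": 0, "dy": -35, "dz": 0, "rx": 0, "ry": 0, "rz": 0, "gripper": 30}, {"dx": 0, "dy": -35, "dz": 0, "rx": 0, "ry": 0, "rz": 0, "gripper": 30}, {"dx": 0, "dy": -35, "dz": 0, "rx": 0, "ry": 0, "rz": 0, "gripper": 30}]' --squeeze 60

```text
time: 3.22
position: [0.4964, -0.1023, 0.1059]
tcp_rot: [0.001, 0.999, 0.032, 0.002]
ft_force: [0.4, -6.7, 5.2]
grip_width: 0.027
```

```bash
python3 pic.py 3; python3 -c "
from plant import env
from h import *
plan(env,-92,21,82)
c=env.capture('scene');W=cloud(c);B=np.dstack([tobox(W),W[...,2]*1000])
m=(c['range_z']>0)&(B[...,0]>4)&(B[...,0]<76)&(B[...,1]>-30)&(B[...,1]<55)&(B[...,2]>85)
p=B[m];k=np.polyfit(p[:,1],p[:,2],1);print(len(p),'flap angle',np.arctan(-k[0]),p.max(0))
"
```

```text
t 3.32 box xy [-90.3  20. ] tipz 83.9 w 26.1 F [ 1.4 -5.5  5.6]
 shift mm [-1.7 -1.   1.9] rot deg [ 0.13 -0.16  0.13]
382 flap angle 0.6074593715341792 [ 75.62601832  53.39526852 129.96658092]
```

View pics/s3.png

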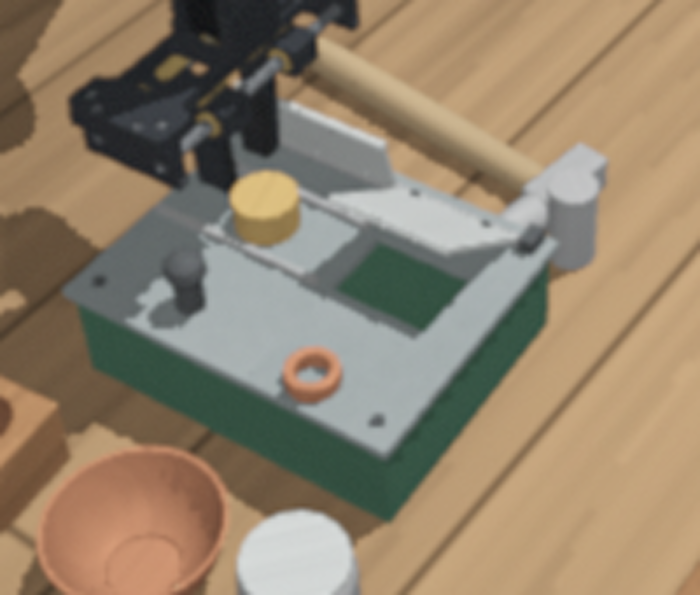

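View pics/t3.png

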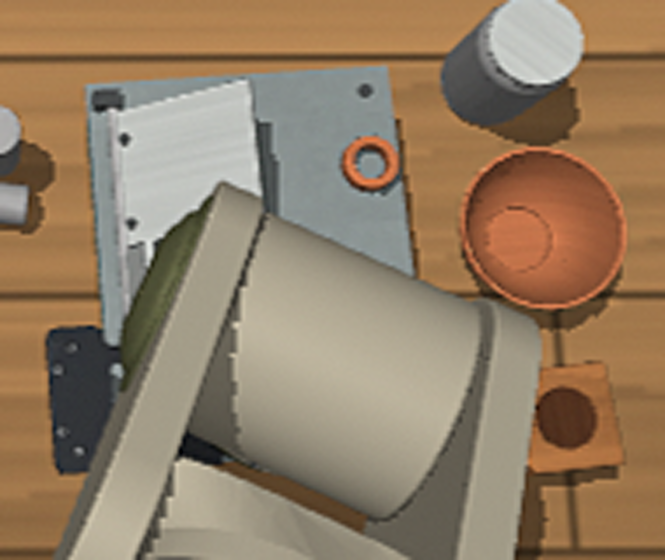

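The flap is up at about 0.61–0.65 rad with the hole open. The rail force is about 6 N and the slug is undisturbed at (265,205). I'll press slightly further out and start pushing the slug.

>>> send_rows --steps '[{"dx": 0, "dy": -2, "dz": 1, "rx": 0, "ry": 0, "rz": 0, "gripper": 30}, {"dx": 2, "dy": -4, "dz": 3, "rx": 0, "ry": 0, "rz": 0, "gripper": 30}, {"dx": 5, "dy": -4, "dz": 3, "rx": 0, "ry": 0, "rz": 0, "gripper": 30}, {"dx": 8, "dy": -4, "dz": 3, "rx": 0, "ry": 0, "rz": 0, "gripper": 30}, {"dx": 12, "dy": -4, "dz": 3, "rx": 0, "ry": 0, "rz": 0, "gripper": 30}, {"dx": 16, "dy": -4, "dz": 3, "rx": 0, "ry": 0, "rz": 0, "gripper": 30}, {"dx": 20, "dy": -4, "dz": 3, "rx": 0, "ry": 0, "rz": 0, "gripper": 30}, {"dx": 24, "dy": -4, "dz": 3, "rx": 0, "ry": 0, "rz": 0, "gripper": 30}, {"dx": 28, "dy": -4, "dz": 3, "rx": 0, "ry": 0, "rz": 0, "gripper": 30}, {"dx": 32, "dy": -4, "dz": 3, "rx": 0, "ry": 0, "rz": 0, "gripper": 30}, {"dx": 34, "dy": -4, "dz": 3, "rx": 0, "ry": 0, "rz": 0, "gripper": 30}, {"dx": 34, "dy": -4, "dz": 3, "rx": 0, "ry": 0, "rz": 0, "gripper": 30}]' --squeeze 60

```text
time: 4.37
position: [0.5296, -0.0963, 0.1032]
tcp_rot: [0.002, 0.999, 0.032, 0.001]
ft_force: [-3.2, -3.8, 0.9]
grip_width: 0.0264
```

```bash
python3 pic.py 4; python3 -c "
from plant import env
from h import *
plan(env,-17,23.5,81)
c=env.capture('scene');W=cloud(c);B=np.dstack([tobox(W),W[...,2]*1000])
m=(c['range_z']>0)&(B[...,0]>4)&(B[...,0]<76)&(B[...,1]>-30)&(B[...,1]<55)&(B[...,2]>85)
p=B[m];k=np.polyfit(p[:,1],p[:,2],1);print(len(p),'flap angle',np.arctan(-k[0]),p.max(0))
"
```

```text
t 4.47 box xy [-56.8  24. ] tipz 81.2 w 26.6 F [-3.2 -4.7  1.9]
 shift mm [39.8  0.6  0.3] rot deg [ 0.19 -0.1   0.15]
306 flap angle -1.1182958500805484 [ 75.72476762  54.87523211 351.25658914]
```

View pics/s4.png

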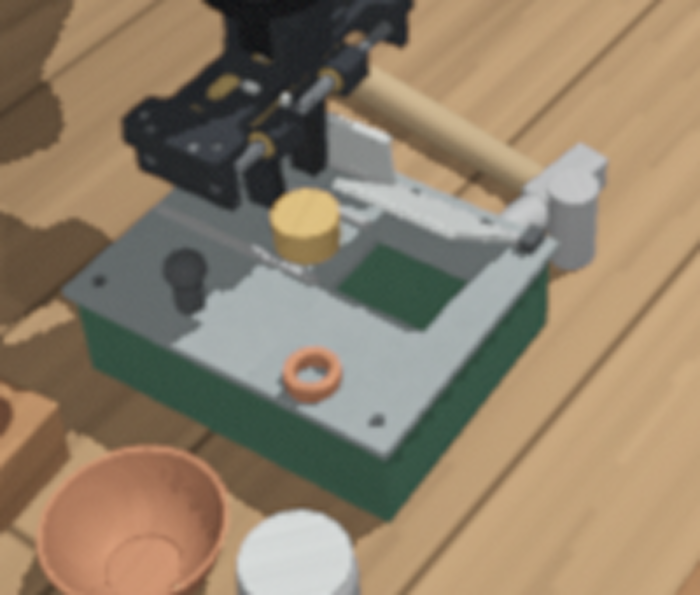

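The slug has moved to about x=−28, upright, and the flap is up. I'll back the rail off slightly so the gripper body clears the flap edge, then push on.

>>> send_rows --steps '[{"dx": 3, "dy": 1, "dz": 0, "rx": 0, "ry": 0, "rz": 0, "gripper": 30}, {"dx": 7, "dy": 2, "dz": 0, "rx": 0, "ry": 0, "rz": 0, "gripper": 30}, {"dx": 11, "dy": 2, "dz": 0, "rx": 0, "ry": 0, "rz": 0, "gripper": 30}, {"dx": 15, "dy": 2, "dz": 0, "rx": 0, "ry": 0, "rz": 0, "gripper": 30}, {"dx": 19, "dy": 2, "dz": 0, "rx": 0, "ry": 0, "rz": 0, "gripper": 30}, {"dx": 22, "dy": 2, "dz": 0, "rx": 0, "ry": 0, "rz": 0, "gripper": 30}, {"dx": 25, "dy": 2, "dz": 0, "rx": 0, "ry": 0, "rz": 0, "gripper": 30}, {"dx": 28, "dy": 2, "dz": 0, "rx": 0, "ry": 0, "rz": 0, "gripper": 30}, {"dx": 31, "dy": 2, "dz": 0, "rx": 0, "ry": 0, "rz": 0, "gripper": 30}, {"dx": 33, "dy": 2, "dz": 0, "rx": 0, "ry": 0, "rz": 0, "gripper": 30}, {"dx": 33, "dy": 2, "dz": 0, "rx": 0, "ry": 0, "rz": 0, "gripper": 30}]' --squeeze 60

```text
time: 5.43
position: [0.5621, -0.0964, 0.1035]
tcp_rot: [0.002, 0.999, 0.032, 0.0]
ft_force: [-3.1, -4.1, 2.2]
grip_width: 0.0265
```

```bash
python3 pic.py 5; python3 -c "
from plant import env
from h import *
plan(env,-12,22,81)
"
```

```text
t 5.53 box xy [-24.4  21.9] tipz 81.5 w 26.6 F [-3.3 -4.   1.2]
 shift mm [12.4 -0.   0.5] rot deg [ 0.24 -0.03  0.17]
```

View pics/s5.png

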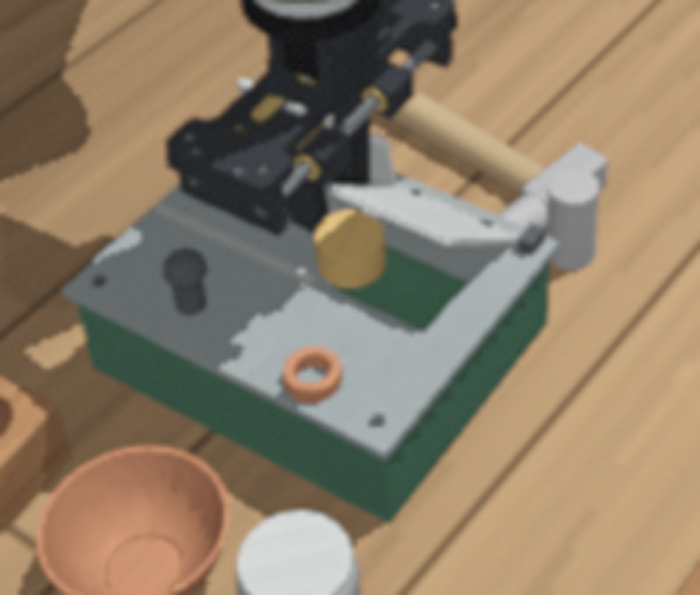

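The slug is starting to tip over the hole edge at (350,248). I'll push a bit further.

>>> send_rows --steps '[{"dx": 3, "dy": 0, "dz": 0, "rx": 0, "ry": 0, "rz": 0, "gripper": 30}, {"dx": 6, "dy": 0, "dz": 0, "rx": 0, "ry": 0, "rz": 0, "gripper": 30}, {"dx": 8, "dy": 0, "dz": 0, "rx": 0, "ry": 0, "rz": 0, "gripper": 30}, {"dx": 10, "dy": 0, "dz": 0, "rx": 0, "ry": 0, "rz": 0, "gripper": 30}, {"dx": 11, "dy": 0, "dz": 0, "rx": 0, "ry": 0, "rz": 0, "gripper": 30}, {"dx": 11, "dy": 0, "dz": 0, "rx": 0, "ry": 0, "rz": 0, "gripper": 30}, {"dx": 11, "dy": 0, "dz": 0, "rx": 0, "ry": 0, "rz": 0, "gripper": 30}]' --squeeze 60

```text
time: 6.12
position: [0.5729, -0.0958, 0.1037]
tcp_rot: [0.003, 0.999, 0.032, 0.0]
ft_force: [-3.4, -4.6, 1.1]
grip_width: 0.0264
```

```bash
python3 pic.py 6; python3 -c "
from plant import env
from h import *
plan(env,-30,22,81)
"
```

```text
t 6.22 box xy [-13.6  21.8] tipz 81.7 w 26.6 F [-2.4 -4.1  1.6]
 shift mm [-16.4  -0.2   0.7] rot deg [ 0.28 -0.01  0.18]
```

View pics/s6.png

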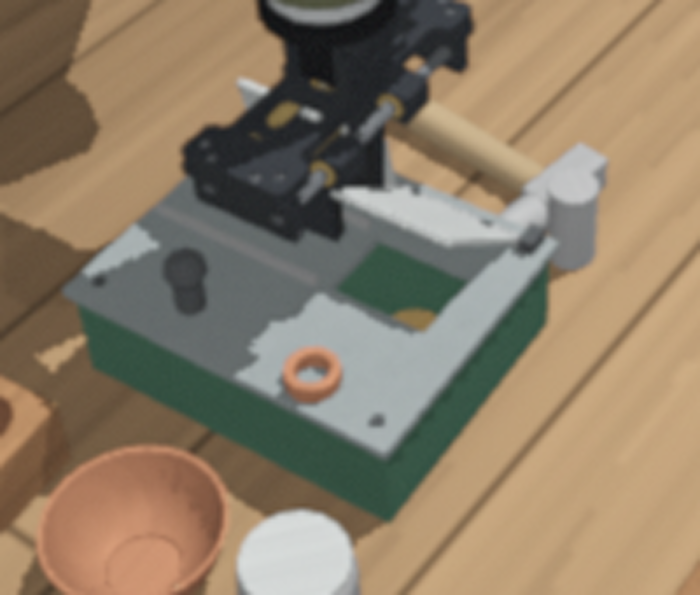

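The slug has dropped and is visible inside the hole at (412,318). I'll back off −x, then −y to let the flap down gently.

>>> send_rows --steps '[{"dx": -6, "dy": 0, "dz": 0, "rx": 0, "ry": 0, "rz": 0, "gripper": 30}, {"dx": -12, "dy": 2, "dz": 0, "rx": 0, "ry": 0, "rz": 0, "gripper": 30}, {"dx": -16, "dy": 5, "dz": 0, "rx": 0, "ry": 0, "rz": 0, "gripper": 30}, {"dx": -16, "dy": 9, "dz": 0, "rx": 0, "ry": 0, "rz": 0, "gripper": 30}, {"dx": -16, "dy": 13, "dz": 0, "rx": 0, "ry": 0, "rz": 0, "gripper": 30}, {"dx": -16, "dy": 17, "dz": 0, "rx": 0, "ry": 0, "rz": 0, "gripper": 30}, {"dx": -16, "dy": 21, "dz": 0, "rx": 0, "ry": 0, "rz": 0, "gripper": 30}, {"dx": -16, "dy": 25, "dz": 0, "rx": 0, "ry": 0, "rz": 0, "gripper": 30}, {"dx": -16, "dy": 29, "dz": 0, "rx": 0, "ry": 0, "rz": 0, "gripper": 30}, {"dx": -16, "dy": 33, "dz": 0, "rx": 0, "ry": 0, "rz": 0, "gripper": 30}, {"dx": -16, "dy": 37, "dz": 0, "rx": 0, "ry": 0, "rz": 0, "gripper": 30}, {"dx": -16, "dy": 37, "dz": 0, "rx": 0, "ry": 0, "rz": 0, "gripper": 30}]' --squeeze 60

```text
time: 7.22
position: [0.5594, -0.1344, 0.1038]
tcp_rot: [0.002, 0.999, 0.032, 0.0]
ft_force: [-0.6, -0.2, -0.7]
grip_width: 0.0262
```

```bash
python3 pic.py 7; python3 -c "
from plant import env
from h import *
plan(env,-30,-15,160)
"
```

```text
t 7.32 box xy [-29.5 -15.3] tipz 81.8 w 26.3 F [ 0.7 -0.3  0.1]
 shift mm [ -0.5   0.1 -78.2] rot deg [ 0.27 -0.01  0.16]
```

View pics/s7.png

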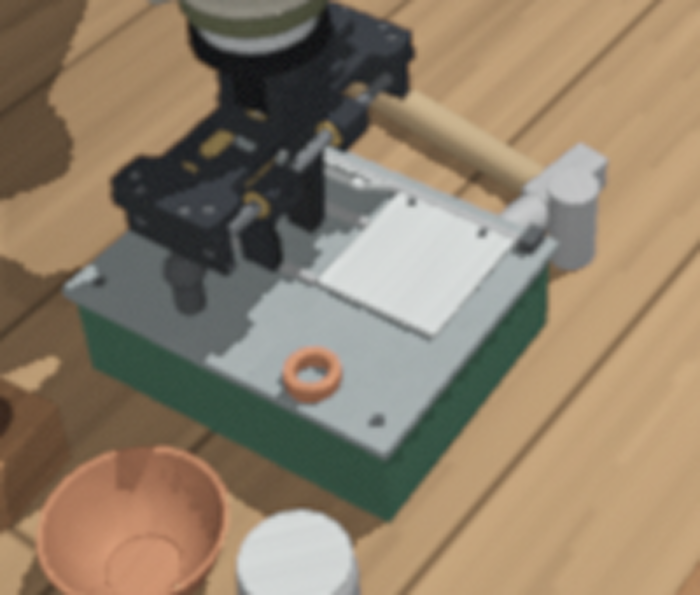

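The flap looks shut and the force has gone to about zero. I'll lift straight up and clear the area.

>>> send_rows --steps '[{"dx": 0, "dy": 0, "dz": -15, "rx": 0, "ry": 0, "rz": 0, "gripper": 30}, {"dx": 0, "dy": 0, "dz": -35, "rx": 0, "ry": 0, "rz": 0, "gripper": 30}, {"dx": 0, "dy": 0, "dz": -60, "rx": 0, "ry": 0, "rz": 0, "gripper": 30}, {"dx": 0, "dy": 0, "dz": -85, "rx": 0, "ry": 0, "rz": 0, "gripper": 30}, {"dx": -20, "dy": 0, "dz": -110, "rx": 0, "ry": 0, "rz": 0, "gripper": 30}, {"dx": -50, "dy": 20, "dz": -130, "rx": 0, "ry": 0, "rz": 0, "gripper": 30}, {"dx": -80, "dy": 40, "dz": -150, "rx": 0, "ry": 0, "rz": 0, "gripper": 30}, {"dx": -110, "dy": 65, "dz": -160, "rx": 0, "ry": 0, "rz": 0, "gripper": 30}, {"dx": -130, "dy": 95, "dz": -160, "rx": 0, "ry": 0, "rz": 0, "gripper": 30}, {"dx": -140, "dy": 125, "dz": -160, "rx": 0, "ry": 0, "rz": 0, "gripper": 30}, {"dx": -150, "dy": 150, "dz": -160, "rx": 0, "ry": 0, "rz": 0, "gripper": 30}, {"dx": -150, "dy": 150, "dz": -160, "rx": 0, "ry": 0, "rz": 0, "gripper": 30}]' --squeeze 60

```text
time: 8.32
position: [0.4178, -0.2958, 0.2644]
tcp_rot: [0.003, 1.0, 0.03, 0.0]
ft_force: [0.1, 0.4, -0.4]
grip_width: 0.0268
```

```bash
python3 pic.py 8; python3 -c "
from plant import env
from h import *
plan(env,-30,-15,160)
c=env.capture('scene');W=cloud(c);B=np.dstack([tobox(W),W[...,2]*1000])
m=(c['range_z']>0)&(B[...,0]>4)&(B[...,0]<76)&(B[...,1]>-24)&(B[...,1]<50)
p=B[m];k=np.polyfit(p[:,1],p[:,2],1);print(len(p),'flap angle',np.arctan(-k[0]),p.max(0))
c0=dict(np.load('scene0.npz'));d=np.abs(c['color'].astype(int)-c0['color']).max(-1)
cv2.imwrite('pics/diff8.png',cv2.resize(np.clip(d*3,0,255).astype(np.uint8),(800,600)))
"
```

```text
t 8.42 box xy [-179.3 -165.1] tipz 242.4 w 26.5 F [0.2 0.6 0.1]
 shift mm [ 149.5 -150.2   81.7] rot deg [0.23 0.   0.08]
950 flap angle -0.002105012251463116 [75.92238624 49.92201396 81.14645935]
```

View pics/s8.png

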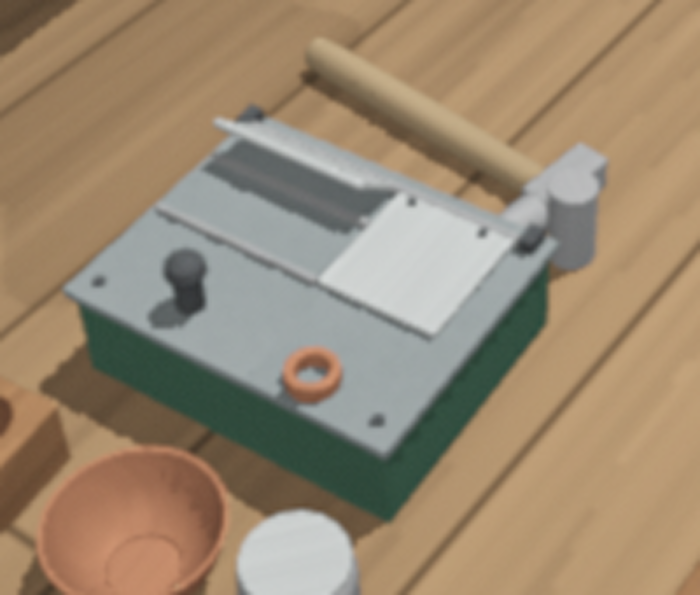

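View pics/t8.png

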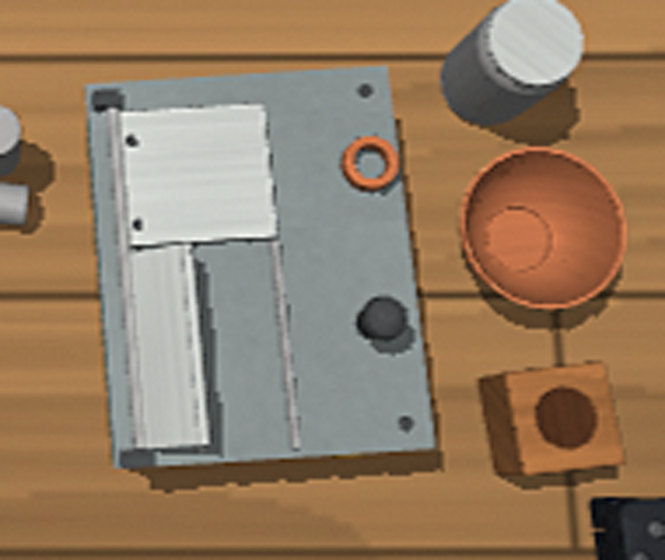

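View pics/diff8.png

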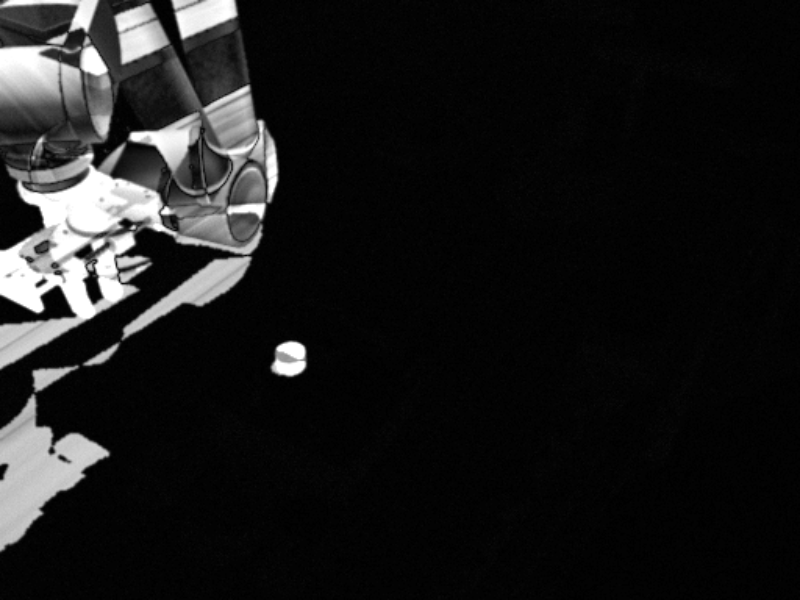

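The pictures show the flap shut (fitted angle −0.002 rad) and the lane empty. The difference image differs only where the slug was, at (290,358), and around the arm and its shadow. The other things haven't moved and the robot is clear, so I'll hand in.

```bash
python3 -c "
from plant import env
print(env.hand_in(), env.sense()['time'])"
```

```text
the job is handed in; nothing more can be done
the job is handed in; nothing more can be done
```

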